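Bolt an opened handheld unit into its repair cradle

TASK

Slide the opened handheld unit gently along the repair cradle, in between the two side guides, until its far end rests against the rubber stop pad; then push the cradle's bolt fully home, across the near end of the unit and into its keeper. The open circuit board is delicate: never press on or grip the unit with more than 10 N, do not shoot the bolt before the unit is in, and leave the other things on the bench where they are.

Things in the scene. Friction and masses are not known exactly. Their poses are not given: they have to be found in the camera images.
- cradle: metal repair cradle fixed to the bench: base plate 12 mm thick, x -190 to +110 mm, y -75 to +75 mm, with a 46 mm wide strip under the bolt out to y = +223 mm. Origin on the bench surface; +x is the sliding direction, away from the robot, to the stop pad; +y is the side of the bolt's tab. Unit home: its origin at x = +15 mm (up to 9 mm more with the pad pressed in), y within 12 mm of 0.
- guides (a point): middle of the mouth between the cradle's two fixed, slippery white plastic side guides, 22 mm above the bench. The guides run from here 107 mm along the cradle's +x, 20 mm tall above the plate; the mouth is about 100 mm wide and narrows within 33 mm to 84 mm.
- unit: opened handheld electronic unit, grey plastic case 140 (x) x 64 (y) x 22 (z) mm, 175 to 325 g, lying on the cradle's base plate with its circuit board face up; origin at the centre of its underside, x along its length, roughly along the cradle's x. At the start it lies 50 to 95 mm short of home.
- pad_face (a point): centre of the face of the rubber stop pad (60 mm wide, 22 mm tall) when unpressed, at the far end of the cradle, 23 mm above the bench. The pad gives on a soft spring (about 0.4 N per mm, 9 mm of travel).
- bolt (a joint): travel of the bolt in m along the cradle's -y: 0 fully drawn, 0.106 fully home; it enters the keeper at about 0.091. It moves with 1.5 N of friction and stays where it is left. The bolt is an 11 mm round steel rod, axis 24 mm above the bench, crossing the plate at cradle x = -69 mm, 8 mm clear of the near end of the unit when that is home.
- bolt_tab (a point): centre of the upright steel tab at the bolt's tail by which it is pushed: 26 mm (cradle x) x 10 mm (cradle y) x 44 mm tall; this point is 46 mm and the tab's top 64 mm above the bench. The tab moves with the bolt along the cradle's -y.
- keeper (a point): mouth of the keeper, the staple that takes the bolt's tip, 24 mm above the bench. Keeper and the bolt's guide staple facing it are fixed on the plate, 30 mm wide along the cradle's x, top 37 mm above the bench, at y = -46 to -68 mm and +46 to +80 mm; the unit slides through the 92 mm gap between them.
- spool: upright spool of solder wire, 64 mm diameter, 54 mm high; bystander, origin at the centre of its underside
- offcut: wooden offcut 120 x 50 x 20 mm lying flat; bystander, origin at the centre of its underside
- driver: screwdriver, 160 mm long, lying; bystander
- screw_tray: small white open tray 90 x 70 x 22 mm; bystander, origin under its centre
- tweezers: red tweezers, 130 mm long, lying; bystander
- mouse: computer mouse 110 x 58 x 34 mm; bystander, origin at the centre of its underside
- remote: black remote control 160 x 45 x 20 mm, lying; bystander, origin at the centre of its underside

How it is judged (in metres and radians):
On the way, in this order (a step that is already met when the one before it is completed fails the run):
1. the unit is in the cradle with its far end against the stop pad (x of unit in the frame of cradle above 0.01 m and y of unit in the frame of cradle between -0.012 and 0.012 m and z of unit in the frame of cradle below 0.016 m and angle between unit's own z axis and vertical below 0.1 rad and angle between the x axis of unit and the x axis of cradle, either way round below 0.13 rad), for 0.2 s.
2. the bolt is home in its keeper (value of joint bolt above 0.099 m), for 0.2 s.
At the end, for the whole second after the job is handed in: The unit lies flat on the base plate, still, its far end at the stop pad (within 5 mm of touching, or pressing it in), within 12 mm of the cradle's middle line and 0.13 rad of its direction; the bolt is at least 99 mm along its 106 mm travel, in its keeper (all of step 1 and value of joint bolt above 0.099 m and linear speed of unit below 0.01 m/s).
It fails at once if more than 10 N between the robot and the unit (contact force between any of the fingers, the arm and unit above 10 N).
It fails at once if the bolt is shot (past 30 mm) before the unit is in (value of joint bolt above 0.03 m and x of unit in the frame of cradle below 0.006 m).
It fails at once if a bystander is moved by more than 25 mm (distance of any of spool, offcut, driver, screw_tray, tweezers, mouse, remote from where it was at the start of the episode above 0.025 m).
It also fails if it takes over 46 s, if anything falls off the work surface, if the arm or the gripper's body presses on something with over 40 N, if the wrist force passes 120 N, or if a joint passes its speed limit or range.

ROBOT

A 6-joint arm with a two-finger parallel gripper is mounted at the origin on the work surface. World frame = base frame: x ahead of the robot, y to its left, z up, the work surface at z = 0. Lengths are in mm, angles in rad, forces in N, time in s.
With the tool pointing down it reaches from about 275 to 1000 mm from the base axis. Payload 8.4 kg.
Tool frame: the origin (TCP) lies at the very end of the fingers, on their centre line; the grasp point (between the pads) lies 19 mm behind it; z points along the fingers, y is the line along which they close (so a half turn about z gives the same grasp; the last joint's range is limited). The gripper opens to 85 mm and grips with 20 to 120 N. Pads are 22 mm wide; open, the fingers measure 114 mm over their backs; the gripper's body (76 mm by 85 mm) begins 54 mm behind the grasp point. The pads swing forward as they close: fully open they stand 13 mm farther back than shut.
Start: joints at [1.201, 0.353, 1.633, -0, 1.155, -0.002], TCP at [224.726, 583.203, 231.281] pointing down, gripper open.
Joint ranges: [-2.63, 2.63], [-0.92, 2.1], [0.06, 2.66], [-1.3, 4.44], [0, 2.69], [-3.02, 3.02]. Speed limits (rad/s): [2.22, 2.22, 2.79, 3.14, 3.14, 3.14].

INTERFACE

Orientations are given as [roll, pitch, yaw] about the fixed x, y, z axes, in that order (R = Rz(yaw) Ry(pitch) Rx(roll)).
In Python, from rig import telemetry, imaging, r gives the robot as it stands. The module is installed in compiled form; this text tells all that it offers.
- The arm moves only by the tool step_arm, never from a script. Its argument "moves" is a list of rows, each a list of 3 entries, a list of its own where there are three numbers: the turn, a rotation vector about the tool's x, y, z scaled (see below), then the shift along the tool's x, y, z scaled (see below), then the opening, from -1 (shut) to 1 (fully open). A call has 1 to 8 rows; each row is the pose to reach, as a shift and turn from the pose commanded when the call began, along the tool's axes at that moment; what a row does not reach only later rows make up. The controller multiplies each number of a shift by 200 mm and each number of a turn by 45 degrees. A row lasts 1/10 s, in which the tool goes at most 50 mm and 8.59 degrees, less where a joint would pass 70% of its speed; a pose out of reach is approached as far as the arm can. A call with a number of a shift or a turn outside -1 to 1 is refused whole. A call with a gripper value outside its range is refused whole. The fingers move at their own pace and stop on an object; "squeeze" is the grip in N (left out, the last holds). Time passes only in rows, so rows that repeat a pose let the fingers close. It gives the time, the measured TCP pose, the force, the opening and the grip force at its end, in the units of the state.
- telemetry.sense(): the state, without advancing time (a new reading comes with each control period).
- imaging.grab_frame(name): name is "scene" or "top"; returns the picture (480x640x3 uint8, red, green, blue); there is no depth.
- imaging.calibration(name): a dict with "fx", "fy", "cx", "cy" (pixels), "cam_to_world" (4x4, takes a point from camera to world coordinates). Camera axes: x right, y up, looking along -z (the intrinsics and any distortion apply to the point x, -y, -z); pixel columns grow to the right and rows downward; lengths in mm; the calibration is good to about 2 mm. A picture is of the moment at which its call begins. calibration takes no time and is no camera call.
- r.sign_off(): hands the job in; it is judged then, once.
Trained networks look in the newest picture that a camera, given by its name, has taken for a name from the list of things; names that differ only in an ending like _2 or _b are one class to them, and where a whole thing is asked for, a point or a joint stands for the part that bears it (a point fixed in the world has none). Each returns a list of dicts, best first, with "conf" (0 to 1); they miss things now and then, are a little off and sometimes report something else, mostly with a low value. They report only what shows in the picture. A call takes as long as a camera call.
- imaging.recognise(camera, name): "extent" ([left, top, width, height] in pixels, round what is visible of it).
- imaging.mark_of(camera, name): "xy" ([column, row] in pixels: a listed point, or the origin of a listed thing).
The state is a dict: "clock": time; "qpos": joint angles; "qvel": joint speeds; "joint_efforts": joint torques, N m; "eef_pos": TCP position; "tcp_rot": TCP orientation; "contact_force": force on the tool from outside, world axes, zero at the start; "wrist_torque": the same for the moment, N m; "opening": opening from 0.0 (shut) to 1.0 (fully open); "grasp_force": force on a finger pad.
Only numpy, scipy, OpenCV 4.12 (cv2) and the standard library are available. Lean on these libraries where they do the work, as an engineer would, in place of code of your own. Each camera call takes 0.05 s, during which the arm holds its last target. There are 200 camera calls.

## Working session

There is one attempt and no reset: what is moved stays moved. The work goes in short steps, Python scripts to look and compute and a tool call to move; the robot and the scene stay as the last step left them, time stands still between calls to the robot, and variables do not carry over. Pictures are saved under pics/ and viewed, at most 14 in all, crops included, and the job is handed in when it is done.

Besides the shell and the picture viewer there is one more tool, called after ">>>" as name(argument=value, ...), one argument or row to a line, values as JSON. step_arm: Moves the arm, as the interface text tells. Its arguments: {"type":"object","properties":{"moves":{"type":"array"},"squeeze":{"type":"number"}},"required":["moves"]}

```bash
mkdir -p pics; cat > h.py <<'E'
import numpy as np, cv2
from rig import telemetry, imaging, r
def ray(cam,px):
    c=imaging.calibration(cam); M=np.array(c["cam_to_world"])
    d=M[:3,:3]@np.array([(px[0]-c["cx"])/c["fx"],-(px[1]-c["cy"])/c["fy"],-1.0])
    return M[:3,3],d
def at(cam,px,z):
    o,d=ray(cam,px); return o+d*(z-o[2])/d[2]
def proj(cam,p):
    c=imaging.calibration(cam); M=np.array(c["cam_to_world"])
    q=M[:3,:3].T@(np.array(p)-M[:3,3]); return c["cx"]+c["fx"]*q[0]/-q[2], c["cy"]+c["fy"]*q[1]/q[2]
def save(cam,n):
    im=imaging.grab_frame(cam); cv2.imwrite(f"pics/{n}.png",im[:,:,::-1]); return im
E
python3 - <<'E'
from h import *
print({k:v for k,v in imaging.calibration("top").items()},{k:v for k,v in imaging.calibration("scene").items()})
save("top","t0");save("scene","s0")
Z=dict(cradle=0,guides=22,unit=12,pad_face=23,bolt_tab=46,keeper=24,spool=0,offcut=0,driver=5,screw_tray=0,tweezers=3,mouse=0,remote=0)
for n,z in Z.items():
  for cam in("top","scene"):
    m=imaging.mark_of(cam,n)[:2]
    print(n,cam,[(np.round(x["xy"]),round(x["conf"],2),np.round(at(cam,x["xy"],z)[:2])) for x in m])
print(telemetry.sense())
E
```

```text
{'fx': 452.12965580327506, 'fy': 452.12965580327506, 'cx': 317.764330722425, 'cy': 242.75381038218873, 'cam_to_world': array([[-2.08456021e-02,  9.86247728e-01, -1.63953898e-01,
         4.29119134e+02],
       [-9.99737339e-01, -2.21247083e-02, -5.97922037e-03,
        -3.20382430e+01],
       [-9.52442467e-03,  1.63786193e-01,  9.86449881e-01,
         9.57298537e+02],
       [ 0.00000000e+00,  0.00000000e+00,  0.00000000e+00,
         1.00000000e+00]])} {'fx': 435.7309444942796, 'fy': 435.7309444942796, 'cx': 326.1967880929123, 'cy': 234.37536265922276, 'cam_to_world': array([[-4.37261512e-01, -7.16571597e-01,  5.43440444e-01,
         1.00986464e+03],
       [ 8.99251688e-01, -3.56564539e-01,  2.53393234e-01,
         1.74406790e+02],
       [ 1.21971974e-02,  5.99488845e-01,  8.00290168e-01,
         7.07404589e+02],
       [ 0.00000000e+00,  0.00000000e+00,  0.00000000e+00,
         1.00000000e+00]])}
cradle top [(array([358., 231.]), 0.93, array([ 611., -114.]))]
cradle scene [(array([295., 217.]), 0.74, array([ 517., -127.])), (array([283., 252.]), 0.67, array([ 608., -107.])
[... 1669 characters left out ...]
 'qpos': array([ 1.20054861e+00,  3.53001410e-01,  1.63341793e+00, -3.78635660e-05,
        1.15519618e+00, -2.39545639e-03]), 'qvel': array([ 7.55339111e-04,  6.26736268e-05,  2.58785841e-03,  1.45641072e-03,
       -1.25494774e-03, -1.59221212e-04]), 'joint_efforts': array([ 9.82776987e-05, -6.05182314e+01, -3.42431581e+01, -3.20082904e-05,
        1.28864307e-03, -6.88954685e-06]), 'eef_pos': array([224.7634511 , 583.17870443, 231.27240063]), 'tcp_rot': array([-3.14156970e+00,  3.45851582e-05,  2.77375568e+00]), 'contact_force': array([ 0.52839915,  0.36871879, -0.35255266]), 'wrist_torque': array([-0.03133972, -0.00354183, -0.01883221]), 'grasp_force': 0.0, 'opening': 0.9931423801710872}
```

View pics/t0.png

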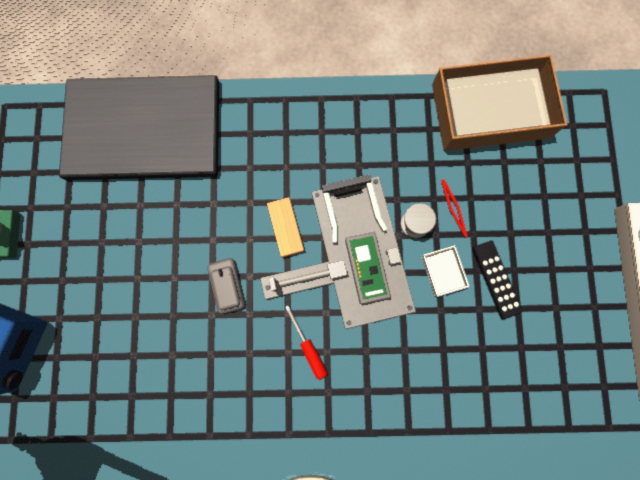

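View pics/s0.png

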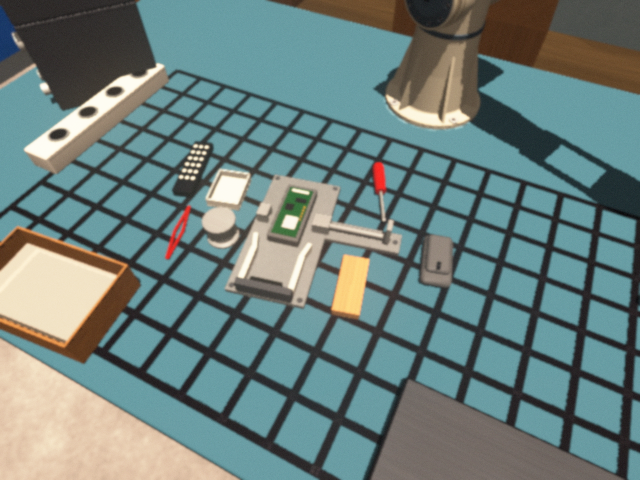

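The overview shows the cradle plate with corners near (314,192), (377,178), (413,312) and (348,327) in the top image. The unit is at about (368,269), the bolt tab at about (272,284), and the bystanders are around the plate. I'll fit the cradle pose and check it with an overlay.

```bash
cat > fit.py <<'E'
from h import *
from scipy.optimize import least_squares
C=[((314,192),(110,75,12),"top"),((377,178),(110,-75,12),"top"),((413,312),(-190,-75,12),"top"),((348,327),(-190,75,12),"top"),
((344,193),(85,0,23),"top"),((387,258),(-69,-46,24),"top"),((267,284),(85,0,23),"scene"),((272,213),(-69,-46,24),"scene"),((276,177),(-190,-75,12),"scene"),((340,185),(-190,75,12),"scene"),((228,291),(110,-75,12),"scene"),((302,305),(110,75,12),"scene")]
def c2w(p,l):
    c,s=np.cos(p[2]),np.sin(p[2]); return np.array([p[0]+c*l[0]-s*l[1],p[1]+s*l[0]+c*l[1],l[2]])
def res(p): return np.concatenate([np.array(proj(cam,c2w(p,l)))-px for px,l,cam in C])
s=least_squares(res,[611,-112,0.22],loss="soft_l1"); P=s.x
if __name__=="__main__":
    print(P,np.round(s.fun.reshape(-1,2),1))
    for cam,(x0,y0) in (("top",(250,165)),("scene",(220,165))):
        im=cv2.imread(f"pics/{cam[0]}0.png"); k=4; cr=cv2.resize(im[y0:y0+150,x0:x0+200],None,fx=k,fy=k,interpolation=cv2.INTER_CUBIC)
        L=[[(110,75,12),(110,-75,12),(-190,-75,12),(-190,75,12)],[(85,-30,34),(85,30,34),(85,30,12),(85,-30,12)],[(-54,-46,37),(-54,-68,37),(-84,-68,37),(-84,-46,37)],[(-54,46,37),(-54,80,37),(-84,80,37),(-84,46,37)],[(-69,46,24),(-69,190,24)]]
        for l in L:
            q=np.array([proj(cam,c2w(P,a)) for a in l]); cv2.polylines(cr,[np.int32((q-[x0,y0]+.5)*k)],True,(0,0,255),1)
        cv2.imwrite(f"pics/{cam[0]}_ov.png",cr)
    def w2c(w): d=np.array(w[:2])-P[:2]; c,s=np.cos(P[2]),np.sin(P[2]); return np.round([c*d[0]+s*d[1],-s*d[0]+c*d[1]],1)
    for n,z in dict(unit=12,bolt_tab=46,guides=22,keeper=24,pad_face=23,driver=5,offcut=0,mouse=0,spool=0).items():
        for cam in("top","scene"):
            m=imaging.mark_of(cam,n)
            if m: print(n,cam,w2c(at(cam,m[0]["xy"],z)))
E
python3 fit.py
```

```text
[ 6.06885941e+02 -1.08102452e+02  2.15218538e-01] [[-4.2 -0.3]
 [-0.  -2.1]
 [ 1.1 -0.1]
 [-4.5  2.2]
 [ 2.5  0.3]
 [-0.9 -0.2]
 [ 0.5 -1.7]
 [-2.3  0.5]
 [-1.4 -3.3]
 [ 0.6  0.9]
 [-3.5 -2.7]
 [ 2.   1.2]]
unit top [-82.5  -3.5]
unit scene [-85.4   7.7]
bolt_tab top [-68.8 188.1]
bolt_tab scene [-63.5 199. ]
guides top [-6.8 -6.8]
guides scene [-17.5  -1. ]
keeper top [-70.2 -46.7]
keeper scene [-72.7 -41.2]
pad_face top [86.3  4.4]
pad_face scene [88.6  0.9]
driver top [-199.5  164.7]
driver scene [-188.1  162.3]
offcut top [ 51.1 144.1]
offcut scene [ 49.9 141.9]
mouse top [-43.5 287.4]
mouse scene [-47.4 293.8]
spool top [  -8.8 -129. ]
spool scene [  -4.1 -125.6]
```

View pics/t_ov.png

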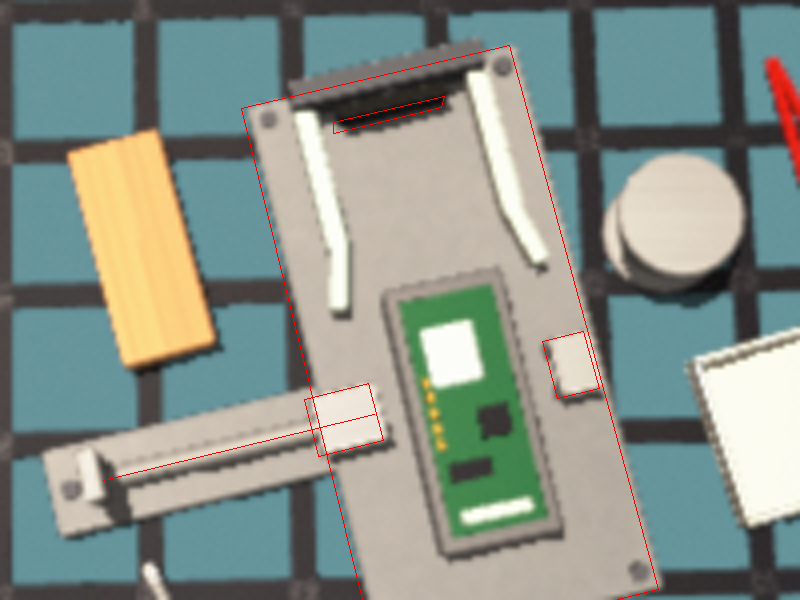

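View pics/s_ov.png

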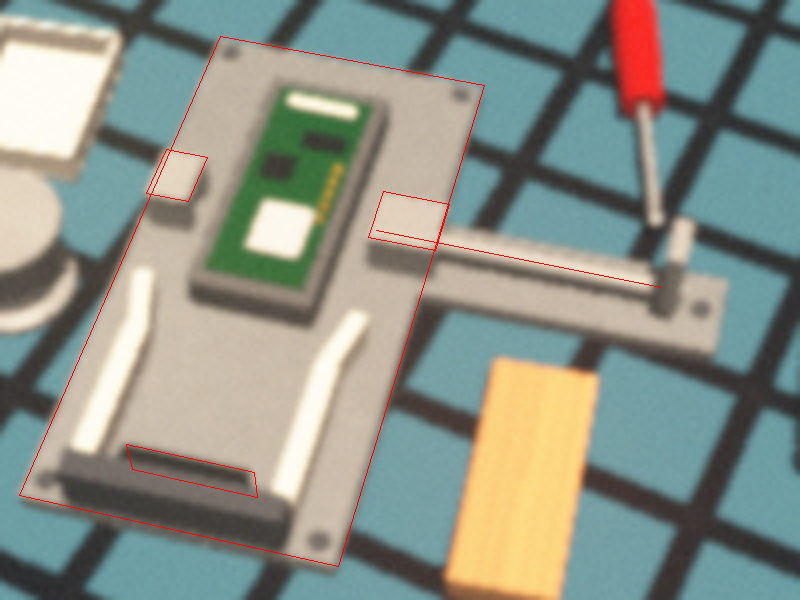

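The overlay fits to within 2–3 mm. The unit lies at about cradle (-84, 0), roughly parallel to the cradle. I'll move to behind it now and push with both fingers, half open, so that there are two contact points on its near end.

```bash
cat > plan.py <<'E'
# usage: plan.py cx cy z  -> shift/turn in move units from the present pose to a cradle-frame goal, tool yaw = cradle yaw
import sys
from fit import *
from scipy.spatial.transform import Rotation as R
P=P+np.array([0,-1,0])
def cr(w): d=np.array(w[:2])-P[:2]; c,s=np.cos(P[2]),np.sin(P[2]); return np.round([c*d[0]+s*d[1],-s*d[0]+c*d[1],w[2]],1)
if __name__=="__main__":
    s=telemetry.sense(); g=c2w(P,[float(a) for a in sys.argv[1:4]])
    T=R.from_euler("xyz",s["tcp_rot"]); G=R.from_euler("xyz",[np.pi,0,P[2]])
    print("shift",np.round(T.inv().apply(g-s["eef_pos"])/200,3),"turn",np.round((T.inv()*G).as_rotvec(degrees=True)/45,3))
    print("clock",s["clock"],"tcp cradle",cr(s["eef_pos"]),"rot",s["tcp_rot"].round(3),"F cradle",R.from_euler("z",-P[2]).apply(s["contact_force"]).round(2),"op",s["opening"])
E
python3 plan.py -195 0 150
```

```text
shift [-2.214 -3.08   0.406] turn [0.    0.    3.258]
clock 2.3 tcp cradle [-225.5  757.9  231.3] rot [-3.142  0.     2.774] F cradle [-0.2  -0.92  0.19] op 1.0030723680167157
```

>>> step_arm(
  moves=[
    [[0, 0, 1], [-0.74, -1, 0], 0.4],
    [[0, 0, 1], [-0.74, -1, 0], 0.4],
    [[0, 0, 1], [-0.74, -1, 0], 0.4],
    [[0, 0, 1], [-0.74, -1, 0], 0.4],
    [[0, 0, 1], [-0.74, -1, 0], 0.4],
    [[0, 0, 1], [-0.74, -1, 0], 0.4],
  ],
  squeeze=20,
)

```text
clock: 2.9
eef_pos: [291.2, 338.5, 231.1]
tcp_rot: [-3.14, 0.002, 1.98]
contact_force: [-0.3, -0.1, 0.5]
opening: 0.7
grasp_force: 0.0
```

```bash
python3 plan.py -195 0 150
```

```text
shift [-2.493 -0.398  0.411] turn [1.000e-03 3.000e-03 2.247e+00]
clock 2.9 tcp cradle [-212.8  504.7  231.1] rot [-3.14e+00  2.00e-03  1.98e+00] F cradle [-0.32 -0.02  0.5 ] op 0.7002740176685466
```

>>> step_arm(
  moves=[
    [[0, 0, 1], [-1, -0.16, 0.1], -0.25],
    [[0, 0, 1], [-1, -0.16, 0.1], -0.25],
    [[0, 0, 1], [-1, -0.16, 0.1], -0.25],
    [[0, 0, 1], [-1, -0.16, 0.1], -0.25],
    [[0, 0, 1], [-1, -0.16, 0.1], -0.25],
    [[0, 0, 1], [-1, -0.16, 0.1], -0.25],
  ],
)

```text
clock: 3.5
eef_pos: [343.2, 145.7, 211.4]
tcp_rot: [3.141, -0.0, 1.193]
contact_force: [0.3, 0.1, 0.3]
opening: 0.378
grasp_force: 0.0
```

```bash
python3 plan.py -195 0 150
```

```text
shift [-1.243  0.886  0.307] turn [ 0.    -0.     1.245]
clock 3.5 tcp cradle [-203.2  305.2  211.4] rot [ 3.141 -0.     1.193] F cradle [0.29 0.03 0.3 ] op 0.3775560694281616
```

>>> step_arm(
  moves=[
    [[0, 0, 0.9], [-1, 0.7, 0.2], -0.25],
    [[0, 0, 0.9], [-1, 0.7, 0.2], -0.25],
    [[0, 0, 0.9], [-1, 0.7, 0.2], -0.25],
    [[0, 0, 0.9], [-1, 0.7, 0.2], -0.25],
    [[0, 0, 0.9], [-1, 0.7, 0.2], -0.25],
    [[0, 0, 0.9], [-1, 0.7, 0.2], -0.25],
  ],
)

```text
clock: 4.1
eef_pos: [402.6, -94.0, 171.0]
tcp_rot: [3.14, -0.0, 0.487]
contact_force: [-0.7, 0.6, 0.0]
opening: 0.373
grasp_force: 0.0
```

```bash
python3 plan.py -195 0 90
```

```text
shift [-0.072  0.282  0.405] turn [ 0.002 -0.     0.347]
clock 4.1 tcp cradle [-196.4   58.4  171. ] rot [ 3.14  -0.     0.487] F cradle [-0.57  0.72  0.01] op 0.3727949051077561
```

>>> step_arm(
  moves=[
    [[0.002, 0, 0.35], [-0.07, 0.28, 0.4], -0.25],
    [[0.002, 0, 0.35], [-0.07, 0.28, 0.4], -0.25],
    [[0.002, 0, 0.35], [-0.07, 0.28, 0.4], -0.25],
    [[0.002, 0, 0.35], [-0.07, 0.28, 0.4], -0.25],
  ],
)

```text
clock: 4.5
eef_pos: [415.1, -144.9, 90.6]
tcp_rot: [-3.138, 0.003, 0.222]
contact_force: [0.2, -1.3, 0.6]
opening: 0.373
grasp_force: 0.0
```

```bash
python3 plan.py -195 0 17; python3 - <<'E'
from plan import *
for c in("top","scene"):
    im=save(c,c[0]+"1")
    x0,y0=(250,200) if c=="top" else (210,120)
    cv2.imwrite(f"pics/{c[0]}1c.png",cv2.resize(im[y0:y0+150,x0:x0+200,::-1],None,fx=4,fy=4,interpolation=cv2.INTER_CUBIC))
    print([ (m["conf"],cr(at(c,m["xy"],12))) for m in imaging.mark_of(c,"unit")])
E
```

```text
shift [0.001 0.031 0.368] turn [-0.004  0.003  0.009]
clock 4.5 tcp cradle [-195.     6.    90.6] rot [-3.138e+00  3.000e-03  2.220e-01] F cradle [-0.1  -1.31  0.65] op 0.37254820458166926
[(0.85, array([-77.4,  -0.6,  12. ])), (0.26, array([-68.5, -48.1,  12. ]))]
[(0.72, array([-84.5,   2.8,  12. ]))]
```

View pics/s1c.png

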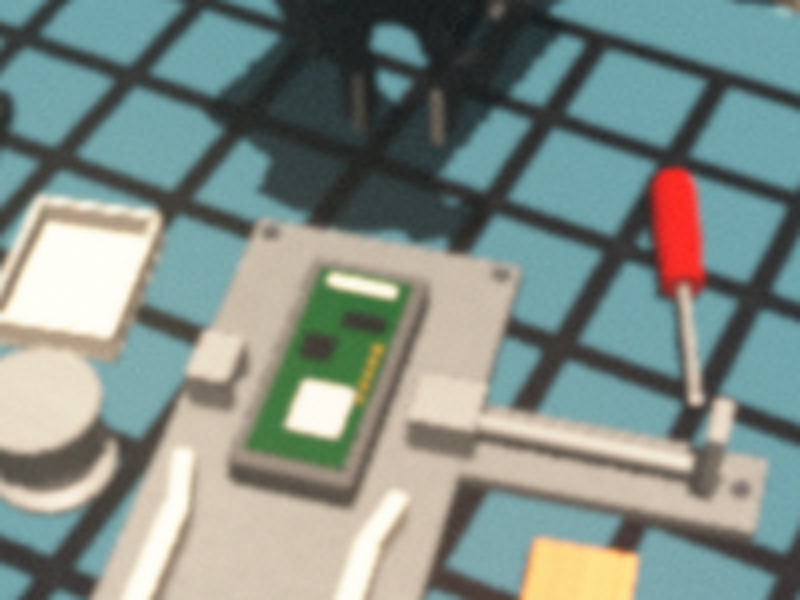

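The scene crop shows the fingers behind the unit's near end, at (358,128) and (437,140). The unit itself, around (330,380), is nearly square to the plate. I'll descend behind it and approach slowly.

>>> step_arm(
  moves=[
    [[-0.004, 0.003, 0.009], [0, 0.03, 0.2], -0.25],
    [[-0.004, 0.003, 0.009], [0, 0.03, 0.33], -0.25],
    [[-0.004, 0.003, 0.009], [0, 0.03, 0.365], -0.25],
    [[-0.004, 0.003, 0.009], [0, 0.03, 0.365], -0.25],
    [[-0.004, 0.003, 0.009], [0, 0.03, 0.365], -0.25],
  ],
)

```text
clock: 5.2
eef_pos: [418.0, -151.1, 19.5]
tcp_rot: [3.139, -0.004, 0.215]
contact_force: [-0.4, -0.9, 0.1]
opening: 0.379
grasp_force: 0.0
```

```bash
python3 plan.py -167 0 17
```

```text
shift [ 0.132 -0.003  0.013] turn [ 0.003 -0.005 -0.   ]
clock 5.2 tcp cradle [-193.5   -0.7   19.5] rot [ 3.139 -0.004  0.215] F cradle [-0.58 -0.82  0.06] op 0.378982783655061
```

>>> step_arm(
  moves=[
    [[0, 0, 0], [0.02, 0, 0.01], -0.25],
    [[0, 0, 0], [0.04, 0, 0.01], -0.25],
    [[0, 0, 0], [0.06, 0, 0.01], -0.25],
    [[0, 0, 0], [0.075, 0, 0.01], -0.25],
    [[0, 0, 0], [0.085, 0, 0.01], -0.25],
    [[0, 0, 0], [0.095, 0, 0.01], -0.25],
    [[0, 0, 0], [0.105, 0, 0.01], -0.25],
    [[0, 0, 0], [0.115, 0, 0.01], -0.25],
  ],
)

```text
clock: 6.0
eef_pos: [439.6, -146.1, 16.3]
tcp_rot: [3.14, -0.002, 0.214]
contact_force: [0.6, -0.3, -0.1]
opening: 0.375
grasp_force: 0.0
```

>>> step_arm(
  moves=[
    [[0, 0, 0], [0.01, 0, 0], -0.25],
    [[0, 0, 0], [0.02, 0, 0], -0.25],
    [[0, 0, 0], [0.03, 0, 0], -0.25],
    [[0, 0, 0], [0.04, 0, 0], -0.25],
    [[0, 0, 0], [0.05, 0, 0], -0.25],
    [[0, 0, 0], [0.06, 0, 0], -0.25],
    [[0, 0, 0], [0.07, 0, 0], -0.25],
    [[0, 0, 0], [0.08, 0, 0], -0.25],
  ],
)

```text
clock: 6.8
eef_pos: [454.9, -142.7, 16.3]
tcp_rot: [3.14, -0.001, 0.214]
contact_force: [-2.3, -0.9, 1.7]
opening: 0.38
grasp_force: 1.4
```

```bash
python3 plan.py -66 0 18;python3 - <<'E'
from plan import *
for c in("top","scene"):
    im=save(c,c[0]+"2")
    x0,y0=(250,200) if c=="top" else (210,120)
    cv2.imwrite(f"pics/{c[0]}2c.png",cv2.resize(im[y0:y0+150,x0:x0+200,::-1],None,fx=4,fy=4,interpolation=cv2.INTER_CUBIC))
    print([ (m["conf"],cr(at(c,m["xy"],12))) for m in imaging.mark_of(c,"unit")])
E
```

```text
shift [ 0.448 -0.002 -0.008] turn [ 0.002 -0.002 -0.001]
clock 6.8 tcp cradle [-155.7   -0.3   16.3] rot [ 3.14e+00 -1.00e-03  2.14e-01] F cradle [-2.42 -0.42  1.67] op 0.3800989266694243
[(0.72, array([-75.9,  -4.9,  12. ]))]
[(0.62, array([-74.1,   5.8,  12. ]))]
```

View pics/s2c.png

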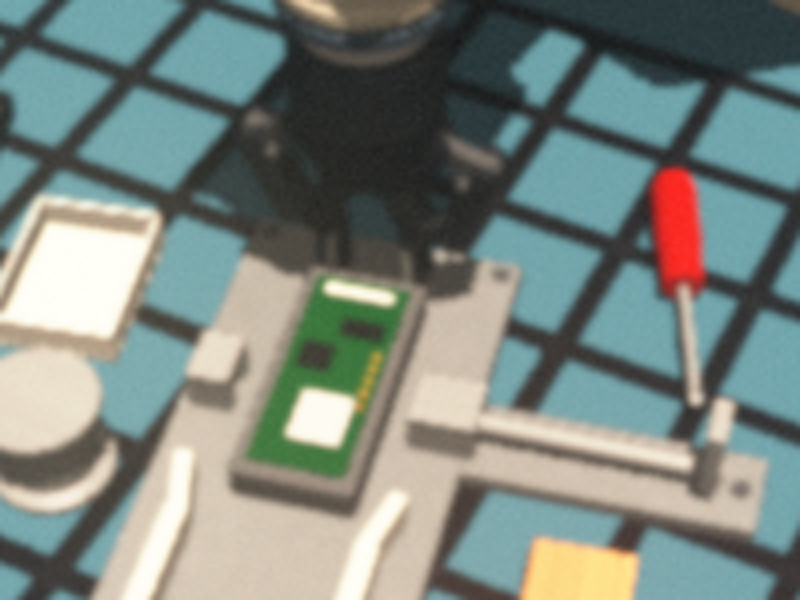

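Contact is made at about 2.4 N, with both fingers against the near end (crop 330–420, 265). I'll push on in small steps.

>>> step_arm(
  moves=[
    [[0, 0, 0], [0.01, 0, -0.005], -0.25],
    [[0, 0, 0], [0.02, 0, -0.005], -0.25],
    [[0, 0, 0], [0.03, 0, -0.005], -0.25],
    [[0, 0, 0], [0.042, 0, -0.005], -0.25],
    [[0, 0, 0], [0.054, 0, -0.005], -0.25],
    [[0, 0, 0], [0.066, 0, -0.005], -0.25],
    [[0, 0, 0], [0.078, 0, -0.005], -0.25],
    [[0, 0, 0], [0.09, 0, -0.005], -0.25],
  ],
)

```text
clock: 7.8
eef_pos: [473.0, -138.9, 17.4]
tcp_rot: [3.14, -0.002, 0.214]
contact_force: [-2.2, 0.4, 1.4]
opening: 0.378
grasp_force: 1.3
```

>>> step_arm(
  moves=[
    [[0, 0, 0], [0.012, 0, 0], -0.25],
    [[0, 0, 0], [0.024, 0, 0], -0.25],
    [[0, 0, 0], [0.036, 0, 0], -0.25],
    [[0, 0, 0], [0.048, 0, 0], -0.25],
    [[0, 0, 0], [0.06, 0, 0], -0.25],
    [[0, 0, 0], [0.072, 0, 0], -0.25],
    [[0, 0, 0], [0.084, 0, 0], -0.25],
    [[0, 0, 0], [0.096, 0, 0], -0.25],
  ],
)

```text
clock: 8.6
eef_pos: [491.9, -134.8, 17.4]
tcp_rot: [3.14, -0.002, 0.214]
contact_force: [-0.1, -1.3, -0.6]
opening: 0.374
grasp_force: 0.6
```

```bash
python3 plan.py -66 0 17;python3 - <<'E'
from plan import *
for c in("top","scene"):
    im=save(c,c[0]+"3")
    x0,y0=(250,165) if c=="top" else (220,165)
    cv2.imwrite(f"pics/{c[0]}3c.png",cv2.resize(im[y0:y0+150,x0:x0+200,::-1],None,fx=4,fy=4,interpolation=cv2.INTER_CUBIC))
    print([ (m["conf"],cr(at(c,m["xy"],12))) for m in imaging.mark_of(c,"unit")])
E
```

```text
shift [ 0.259 -0.003  0.003] turn [ 0.002 -0.003 -0.001]
clock 8.6 tcp cradle [-117.9   -0.6   17.4] rot [ 3.14e+00 -2.00e-03  2.14e-01] F cradle [-0.38 -1.21 -0.57] op 0.3738872201598668
[(0.57, array([-40.4,  -3.6,  12. ]))]
[(0.97, array([-33.4,   5.8,  12. ]))]
```

View pics/s3c.png

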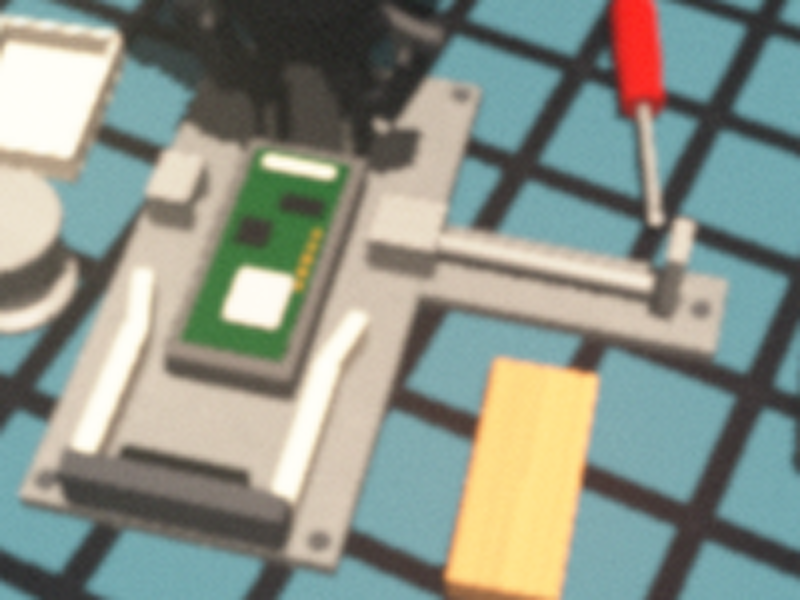

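The unit moved straight, to about x = -38 mm, and is entering between the guides (front at crop 170–295, 375). I'll continue.

>>> step_arm(
  moves=[
    [[0, 0, 0], [0.012, 0, 0], -0.25],
    [[0, 0, 0], [0.024, 0, 0], -0.25],
    [[0, 0, 0], [0.036, 0, 0], -0.25],
    [[0, 0, 0], [0.048, 0, 0], -0.25],
    [[0, 0, 0], [0.06, 0, 0], -0.25],
    [[0, 0, 0], [0.072, 0, 0], -0.25],
    [[0, 0, 0], [0.084, 0, 0], -0.25],
    [[0, 0, 0], [0.096, 0, 0], -0.25],
  ],
)

```text
clock: 9.6
eef_pos: [510.6, -130.7, 17.5]
tcp_rot: [3.14, -0.002, 0.214]
contact_force: [-3.8, -0.7, 1.5]
opening: 0.377
grasp_force: 1.6
```

>>> step_arm(
  moves=[
    [[0, 0, 0], [0.012, 0, 0], -0.25],
    [[0, 0, 0], [0.024, 0, 0], -0.25],
    [[0, 0, 0], [0.036, 0, 0], -0.25],
    [[0, 0, 0], [0.048, 0, 0], -0.25],
    [[0, 0, 0], [0.06, 0, 0], -0.25],
    [[0, 0, 0], [0.072, 0, 0], -0.25],
    [[0, 0, 0], [0.084, 0, 0], -0.25],
    [[0, 0, 0], [0.096, 0, 0], -0.25],
  ],
)

```text
clock: 10.4
eef_pos: [529.4, -126.7, 17.5]
tcp_rot: [3.14, -0.002, 0.214]
contact_force: [-1.2, -0.0, -0.8]
opening: 0.379
grasp_force: 0.7
```

>>> step_arm(
  moves=[
    [[0, 0, 0], [0.008, 0, 0], -0.25],
    [[0, 0, 0], [0.016, 0, 0], -0.25],
    [[0, 0, 0], [0.024, 0, 0], -0.25],
    [[0, 0, 0], [0.032, 0, 0], -0.25],
    [[0, 0, 0], [0.04, 0, 0], -0.25],
    [[0, 0, 0], [0.045, 0, 0], -0.25],
    [[0, 0, 0], [0.05, 0, 0], -0.25],
  ],
)

```text
clock: 11.1
eef_pos: [538.9, -124.6, 17.6]
tcp_rot: [3.14, -0.002, 0.214]
contact_force: [-1.7, -0.7, -0.1]
opening: 0.38
grasp_force: 0.9
```

```bash
python3 plan.py -66 0 17;python3 - <<'E'
from plan import *
for c in("top","scene"):
    im=save(c,c[0]+"4")
    x0,y0=(250,165) if c=="top" else (220,165)
    cv2.imwrite(f"pics/{c[0]}4c.png",cv2.resize(im[y0:y0+150,x0:x0+200,::-1],None,fx=4,fy=4,interpolation=cv2.INTER_CUBIC))
    print([ (m["conf"],cr(at(c,m["xy"],12))) for m in imaging.mark_of(c,"unit")])
E
```

```text
shift [ 0.018 -0.003  0.003] turn [ 0.002 -0.003 -0.001]
clock 11.1 tcp cradle [-69.7  -0.6  17.6] rot [ 3.14e+00 -2.00e-03  2.14e-01] F cradle [-1.76 -0.3  -0.14] op 0.3795081859696665
[(0.69, array([92.2, -0.4, 12. ]))]
[(0.83, array([13. ,  4.3, 12. ]))]
```

View pics/s4c.png

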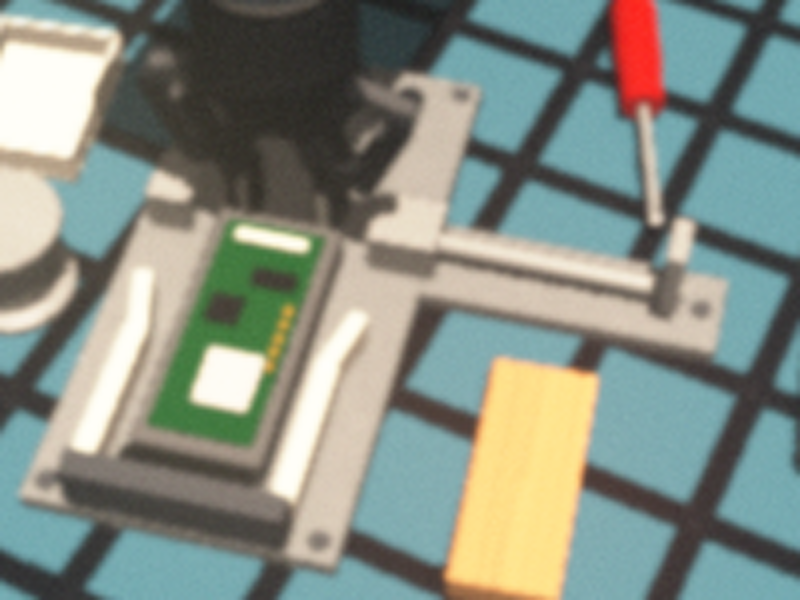

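The unit is between the guides, almost at the pad (front at crop y≈465). I'll use 1 mm steps for the last part.

>>> step_arm(
  moves=[
    [[0, 0, 0], [0.005, 0, 0], -0.25],
    [[0, 0, 0], [0.01, 0, 0], -0.25],
    [[0, 0, 0], [0.015, 0, 0], -0.25],
    [[0, 0, 0], [0.02, 0, 0], -0.25],
    [[0, 0, 0], [0.025, 0, 0], -0.25],
  ],
)

```text
clock: 11.8
eef_pos: [543.5, -123.5, 17.6]
tcp_rot: [3.14, -0.002, 0.214]
contact_force: [-4.7, -1.6, 4.4]
opening: 0.38
grasp_force: 2.6
```

>>> step_arm(
  moves=[
    [[0, 0, 0], [0.005, 0, 0], -0.25],
    [[0, 0, 0], [0.01, 0, 0], -0.25],
    [[0, 0, 0], [0.015, 0, 0], -0.25],
    [[0, 0, 0], [0.015, 0, 0], -0.25],
  ],
)

```text
clock: 12.2
eef_pos: [546.2, -122.9, 17.5]
tcp_rot: [3.14, -0.001, 0.214]
contact_force: [-5.0, -1.4, 4.8]
opening: 0.376
grasp_force: 2.8
```

```bash
python3 plan.py -66 0 17;python3 - <<'E'
from plan import *
for c in("top","scene"):
    im=save(c,c[0]+"5")
    x0,y0=(250,165) if c=="top" else (220,165)
    cv2.imwrite(f"pics/{c[0]}5c.png",cv2.resize(im[y0:y0+150,x0:x0+200,::-1],None,fx=4,fy=4,interpolation=cv2.INTER_CUBIC))
    print([ (m["conf"],cr(at(c,m["xy"],12))) for m in imaging.mark_of(c,"unit")])
E
```

```text
shift [-0.019 -0.003  0.003] turn [ 0.002 -0.001 -0.001]
clock 12.2 tcp cradle [-62.2  -0.5  17.5] rot [ 3.14e+00 -1.00e-03  2.14e-01] F cradle [-5.22 -0.28  4.79] op 0.37554877280264953
[(0.16, array([ 46.8, 147.9,  12. ]))]
[(0.97, array([16. ,  7.7, 12. ]))]
```

View pics/s5c.png

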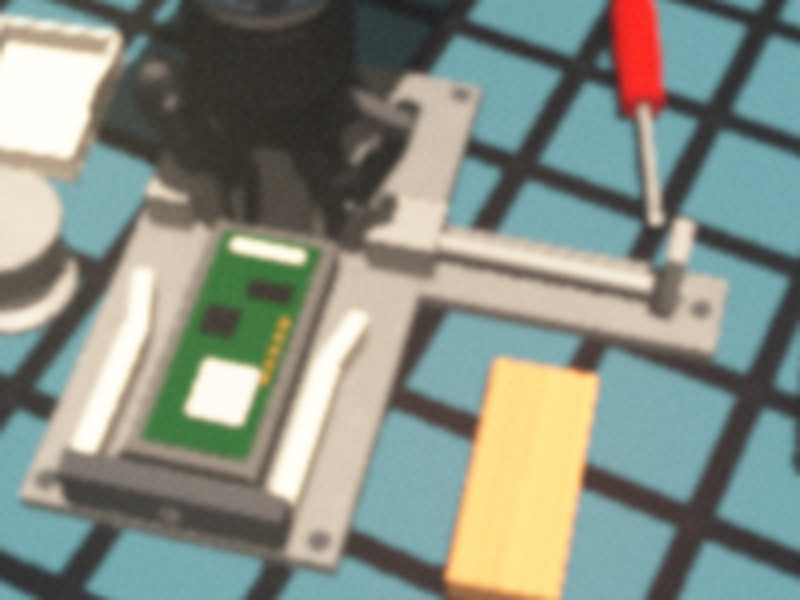

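The force has risen to about 5 N along x and the pad's plunger shows behind the stop (crop 170,513), so the unit is pressing the pad. I'll back off gently and lift.

>>> step_arm(
  moves=[
    [[0, 0, 0], [-0.005, 0, 0], -0.25],
    [[0, 0, 0], [-0.01, 0, 0], -0.25],
    [[0, 0, 0], [-0.02, 0, 0], -0.25],
    [[0, 0, 0], [-0.06, 0, 0], -0.25],
    [[0, 0, 0], [-0.12, 0, 0], -0.25],
    [[0, 0, 0], [-0.14, 0, -0.2], -0.5],
    [[0, 0, 0], [-0.14, 0, -0.45], -1],
    [[0, 0, 0], [-0.14, 0, -0.65], -1],
  ],
)

```text
clock: 13.2
eef_pos: [517.9, -128.9, 149.3]
tcp_rot: [3.14, -0.002, 0.214]
contact_force: [1.3, 0.2, -0.2]
opening: 0.001
grasp_force: 0.0
```

```bash
python3 plan.py -69 225 120;python3 - <<'E'
from plan import *
for c in("top","scene"):
    im=save(c,c[0]+"6")
    x0,y0=(250,165) if c=="top" else (220,165)
    cv2.imwrite(f"pics/{c[0]}6c.png",cv2.resize(im[y0:y0+150,x0:x0+200,::-1],None,fx=4,fy=4,interpolation=cv2.INTER_CUBIC))
    print([ (m["conf"],cr(at(c,m["xy"],12))) for m in imaging.mark_of(c,"unit")])
    for n,z in(("bolt_tab",46),("keeper",24)): print(n,[ (m["conf"],cr(at(c,m["xy"],z))) for m in imaging.mark_of(c,n)])
E
```

```text
shift [ 0.109 -1.127  0.145] turn [ 0.002 -0.003 -0.002]
clock 13.2 tcp cradle [-91.2  -0.3 149.3] rot [ 3.14e+00 -2.00e-03  2.14e-01] F cradle [ 1.32 -0.05 -0.21] op 0.000627505205372694
[(0.84, array([14.6, -5.1, 12. ]))]
bolt_tab [(0.93, array([-66.5, 197.1,  46. ]))]
keeper []
[(0.8, array([16.8,  5.7, 12. ]))]
bolt_tab [(0.64, array([-70.6, 199.5,  46. ])), (0.47, array([-125.8, -236.8,   46. ]))]
keeper [(0.88, array([-85., -47.,  24.])), (0.31, array([  20.4, -200.3,   24. ]))]
```

View pics/s6c.png

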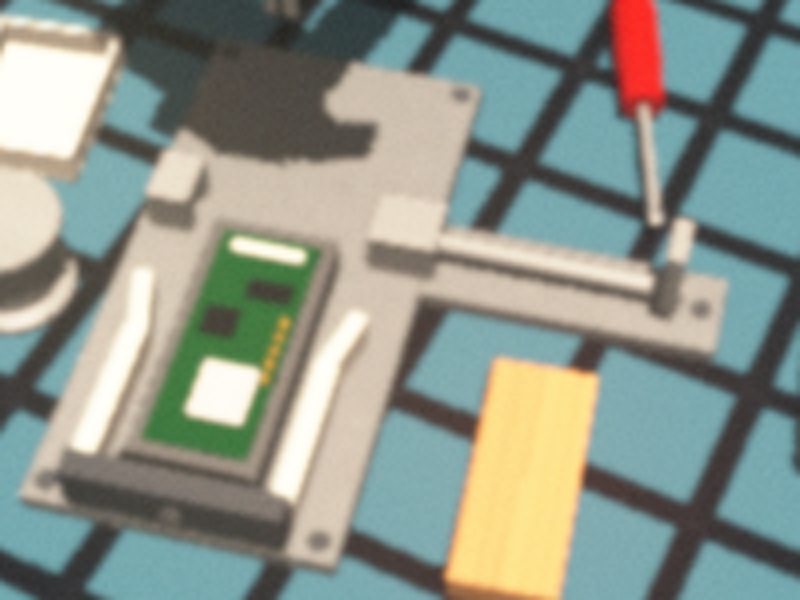

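The unit stayed put after release (plunger still showing at crop 170,513), at x≈16 mm. Next is the bolt: fingers shut, around to the outer side of its tab at y≈198 mm.

>>> step_arm(
  moves=[
    [[0, 0, 0], [0.11, -1, 0], -1],
    [[0, 0, 0], [0.11, -1, 0], -1],
    [[0, 0, 0], [0.11, -1, 0], -1],
    [[0, 0, 0], [0.11, -1, 0], -1],
    [[0, 0, 0], [0.11, -1, 0], -1],
  ],
)

```text
clock: 14.1
eef_pos: [496.5, 76.1, 146.0]
tcp_rot: [3.141, -0.0, 0.219]
contact_force: [0.8, -0.2, -0.0]
opening: 0.003
grasp_force: 0.0
```

```bash
python3 plan.py -69 232 38
```

```text
shift [-0.003 -0.138  0.54 ] turn [ 0.    -0.     0.004]
clock 14.1 tcp cradle [-68.3 204.5 146. ] rot [ 3.141 -0.     0.219] F cradle [ 0.73 -0.39 -0.03] op 0.0026736567279449005
```

>>> step_arm(
  moves=[
    [[0, 0, 0], [0, -0.14, 0], -1],
    [[0, 0, 0], [0, -0.14, 0.2], -1],
    [[0, 0, 0], [0, -0.14, 0.4], -1],
    [[0, 0, 0], [0, -0.14, 0.54], -1],
    [[0, 0, 0], [0, -0.14, 0.54], -1],
    [[0, 0, 0], [0, -0.14, 0.54], -1],
  ],
)

```text
clock: 14.7
eef_pos: [491.7, 98.2, 38.7]
tcp_rot: [3.14, 0.0, 0.214]
contact_force: [-0.6, 0.3, 0.7]
opening: 0.002
grasp_force: 0.0
```

```bash
python3 plan.py -69 112 38;python3 - <<'E'
from plan import *
im=save("scene","s7"); x0,y0=(270,120)
cv2.imwrite(f"pics/s7c.png",cv2.resize(im[y0:y0+150,x0:x0+200,::-1],None,fx=4,fy=4,interpolation=cv2.INTER_CUBIC))
E
```

```text
shift [-0.003  0.575  0.004] turn [ 0.002  0.    -0.002]
clock 14.7 tcp cradle [-68.2 227.1  38.7] rot [3.14  0.    0.214] F cradle [-0.57  0.38  0.71] op 0.002075085103273246
```

View pics/s7c.png

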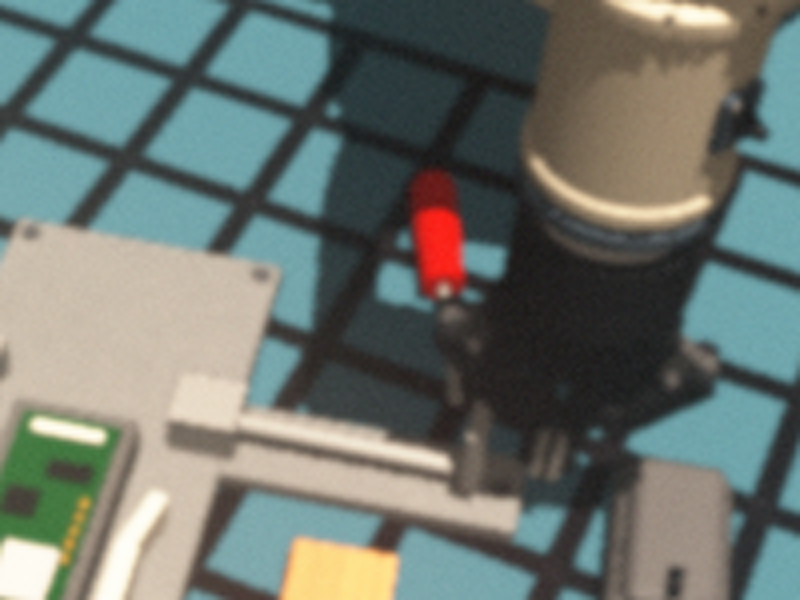

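The fingers (crop 545,450) stand on the outer side of the tab (472,450), clear of the mouse. I'll push along the cradle's -y.

>>> step_arm(
  moves=[
    [[0, 0, 0], [0, 0.02, 0], -1],
    [[0, 0, 0], [0, 0.05, 0], -1],
    [[0, 0, 0], [0, 0.08, 0], -1],
    [[0, 0, 0], [0, 0.11, 0], -1],
    [[0, 0, 0], [0, 0.14, 0], -1],
    [[0, 0, 0], [0, 0.17, 0], -1],
    [[0, 0, 0], [0, 0.2, 0], -1],
    [[0, 0, 0], [0, 0.23, 0], -1],
  ],
)

```text
clock: 15.55
eef_pos: [502.3, 53.2, 39.3]
tcp_rot: [3.14, -0.002, 0.214]
contact_force: [0.7, 2.3, 1.0]
opening: -0.001
grasp_force: 0.9
```

>>> step_arm(
  moves=[
    [[0, 0, 0], [0, 0.03, 0], -1],
    [[0, 0, 0], [0, 0.06, 0], -1],
    [[0, 0, 0], [0, 0.09, 0], -1],
    [[0, 0, 0], [0, 0.12, 0], -1],
    [[0, 0, 0], [0, 0.15, 0], -1],
    [[0, 0, 0], [0, 0.18, 0], -1],
    [[0, 0, 0], [0, 0.21, 0], -1],
    [[0, 0, 0], [0, 0.23, 0], -1],
  ],
)

```text
clock: 16.35
eef_pos: [511.9, 8.2, 39.3]
tcp_rot: [3.14, -0.002, 0.214]
contact_force: [1.5, 2.6, 0.4]
opening: -0.002
grasp_force: 0.8
```

```bash
python3 plan.py -69 105 38;python3 - <<'E'
from plan import *
for c in("top","scene"):
    imaging.grab_frame(c)
    for n,z in(("bolt_tab",46),("unit",12)): print(c,n,[ (m["conf"],cr(at(c,m["xy"],z))) for m in imaging.mark_of(c,n)])
E
```

```text
shift [-0.006  0.149  0.007] turn [ 0.002 -0.003 -0.002]
clock 16.35 tcp cradle [-67.7 134.9  39.3] rot [ 3.14e+00 -2.00e-03  2.14e-01] F cradle [2.06 2.21 0.36] op -0.0018500977044643026
top bolt_tab [(0.6, array([-124.2, -149.7,   46. ])), (0.47, array([ -15.7, -117.3,   46. ])), (0.15, array([81.5,  1.3, 46. ]))]
top unit [(0.69, array([14. , -5.8, 12. ]))]
scene bolt_tab [(0.57, array([-67.2, 117.3,  46. ]))]
scene unit [(0.81, array([15. ,  2.1, 12. ]))]
```

>>> step_arm(
  moves=[
    [[0, 0, 0], [0, 0.02, 0], -1],
    [[0, 0, 0], [0, 0.04, 0], -1],
    [[0, 0, 0], [0, 0.06, 0], -1],
    [[0, 0, 0], [0, 0.075, 0], -1],
    [[0, 0, 0], [0, 0.085, 0], -1],
    [[0, 0, 0], [0, 0.095, 0], -1],
  ],
)

```text
clock: 17.25
eef_pos: [515.7, -10.0, 39.3]
tcp_rot: [3.14, -0.002, 0.214]
contact_force: [-1.3, 1.9, 0.1]
opening: 0.0
grasp_force: 0.8
```

>>> step_arm(
  moves=[
    [[0, 0, 0], [0, 0.01, 0], -1],
    [[0, 0, 0], [0, 0.02, 0], -1],
    [[0, 0, 0], [0, 0.03, 0], -1],
  ],
)

```text
clock: 17.55
eef_pos: [517.2, -15.8, 39.4]
tcp_rot: [3.14, -0.002, 0.214]
contact_force: [-1.7, 0.4, -0.6]
opening: 0.0
grasp_force: 0.8
```

>>> step_arm(
  moves=[
    [[0, 0, 0], [0, 0.008, 0], -1],
    [[0, 0, 0], [0, 0.015, 0], -1],
  ],
)

```text
clock: 17.75
eef_pos: [517.7, -18.2, 39.4]
tcp_rot: [3.141, -0.002, 0.214]
contact_force: [-2.3, 13.5, 0.9]
opening: 0.0
grasp_force: 6.7
```

>>> step_arm(
  moves=[
    [[0, 0, 0], [0, 0.004, 0], -1],
    [[0, 0, 0], [0, 0.004, 0], -1],
  ],
)

```text
clock: 17.95
eef_pos: [517.7, -18.2, 39.4]
tcp_rot: [-3.141, -0.002, 0.213]
contact_force: [-1.8, 10.7, 1.0]
opening: -0.004
grasp_force: 5.8
```

>>> step_arm(
  moves=[
    [[0, 0, 0], [0, -0.02, 0], -1],
    [[0, 0, 0], [0, -0.1, 0], -1],
    [[0, 0, 0], [0, -0.2, -0.1], -1],
    [[0, 0, 0], [0, -0.3, -0.35], -1],
    [[0, 0, 0], [0, -0.4, -0.6], -1],
    [[0, 0, 0], [0, -0.5, -0.6], -1],
  ],
)

```text
clock: 18.55
eef_pos: [499.9, 79.3, 164.6]
tcp_rot: [3.139, -0.011, 0.214]
contact_force: [0.5, 0.5, -0.2]
opening: 0.002
grasp_force: 0.0
```

```bash
python3 - <<'E'
from plan import *
for c in("top","scene"):
    im=save(c,c[0]+"8")
    x0,y0=(250,165) if c=="top" else (220,165)
    cv2.imwrite(f"pics/{c[0]}8c.png",cv2.resize(im[y0:y0+150,x0:x0+200,::-1],None,fx=4,fy=4,interpolation=cv2.INTER_CUBIC))
    for n,z in(("bolt_tab",46),("unit",12)): print(c,n,[ (m["conf"],cr(at(c,m["xy"],z))) for m in imaging.mark_of(c,n)])
E
```

```text
top bolt_tab [(0.6, array([-66.1,  84. ,  46. ]))]
top unit [(0.9, array([ 9.8,  1.7, 12. ]))]
scene bolt_tab [(0.67, array([-66.4,  98. ,  46. ])), (0.34, array([-129.3, -224.5,   46. ]))]
scene unit [(0.58, array([18.5,  4.2, 12. ]))]
```

View pics/s8c.png

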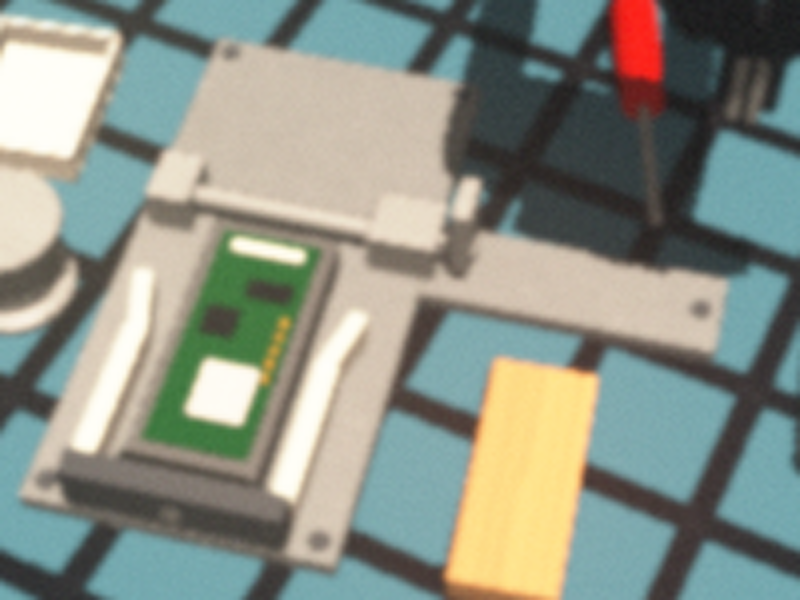

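The bolt crosses the near end into the keeper (crop 200,195 to 370,225). Its tab sits close to the staple at (463,225). The unit is unchanged against the pad.

```bash
python3 -c "
from rig import r
print(r.sign_off())"
```

```text
the job is handed in; nothing more can be done
None
```

I handed the job in at about 19 s: the unit is in against the stop pad (measured at cradle x ≈ 16 mm), and the bolt is pushed to its end stop and into the keeper; the sign-off returned no verdict.

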